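# Return the bench tools to their two-colour tool-control inserts

## Task

The repair is finished: put the yellow screwdriver, the side cutters, the tweezers and the roll of tape back into the black-and-blue tool inserts, each into the cut-out of its own shape, so that no blue outline stays empty. Lay each one flat on the blue floor of its cut-out (do not drop it in), with none of it resting on the black rim, and let go of everything.

Things in the scene. Friction and masses are not known exactly. Their poses are not given: they have to be found in the camera images.
- screwdriver: Screwdriver with yellow handle lying on the bench, 158 mm long, 65 g. Origin: middle of its length, at the underside; z up, y from blade to handle end. Handle 21 mm wide and high, y = +4 to +79 mm, does not roll; thin blade from y = +4 to -79 mm, 10 mm above the bench. Balances near y = +28 mm: grip at y = +23 mm, fingers across x.
- side_cutter: Side cutters (small pliers) with orange handles, lying flat, 44 x 121 x 11 mm, 105 g, they do not open. Origin: middle of the length at the underside; z up, y from the steel jaws (tip y = -60 mm) to the handle ends (y = +60 mm). 43 to 44 mm wide across both handles from y = +12 to +32 mm: grip at y = +22 mm, fingers across x.
- tweezers: Bare steel tweezers lying on their side, 126 mm long, 14 mm wide at the middle, 9 mm high, 22 g, rigid. Origin: middle of the length at the underside; z up, y along the length (tips at -y). Grip at y = +4 mm, fingers across x.
- tape_roll: Roll of yellow insulating tape lying flat: a ring 62 mm across, 18 mm high, 50 g, with a loose end that sticks out 5 mm at -y. Origin: centre of the whole outline at the underside, z up; the ring's own centre is at y = +2 mm. Grip across the whole ring along its x axis (62 mm) at y = +2 mm.
- screwdriver_insert: Black insert with blue cut-out floor, 78 x 196 x 22 mm. Cut-out 172 mm long: 34 mm wide for the handle at +y, slot 17 mm wide for the blade at -y. Finger trough across it, as deep, y = 0 to +46 mm. Fixed. Origin: centre of the underside; y along its length. Cut-out floor z = 14 mm, top 22 mm. Home: tool origin over this one at z = 14 mm, y axes parallel, handle at +y.
- cutter_insert: Black insert with blue cut-out floor, 88 x 164 x 22 mm. Cut-out 138 mm long: 22 to 26 mm wide for the jaws at -y, up to 56 mm for the handles at +y. Finger trough across it, as deep, y = 0 to +46 mm. Fixed. Origin: centre of the underside; y along its length. Cut-out floor z = 14 mm, top 22 mm. Home: tool origin over this one at z = 14 mm, y axes parallel, jaws at -y.
- tweezers_insert: Black insert with blue cut-out floor, 74 x 168 x 22 mm. Slender cut-out 144 mm long, 27 mm wide at the middle, tapering to both ends. Finger trough across it, as deep, y = -19 to +27 mm. Fixed. Origin: centre of the underside; y along its length. Cut-out floor z = 14 mm, top 22 mm. Home: tool origin over this one at z = 14 mm, y axes parallel, either way round.
- tape_insert: Black insert with blue cut-out floor, 94 x 104 x 22 mm, nearly square. Round cut-out of 80 mm diameter. Finger trough across it, as deep, y = -22 to +22 mm. Fixed. Origin: centre of the underside; y along its length. Cut-out floor z = 14 mm, top 22 mm. Home: tool origin over this one at z = 14 mm, y axes parallel or turned any way about z.

How it is judged:
At the end, for the whole second after the job is handed in: All four lie still and released in their own inserts: origin within 10 mm (x) and 12 mm (y) of the insert's origin in its frame and 10 to 17.5 mm above it, so resting on the floor; tilt under 0.05 rad; y axes within 0.2 rad either way round (not the tape) (x of screwdriver in the frame of screwdriver_insert between -0.01 and 0.01 m and y of screwdriver in the frame of screwdriver_insert between -0.012 and 0.012 m and z of screwdriver in the frame of screwdriver_insert between 0.01 and 0.0175 m and angle between each of screwdriver, side_cutter, tweezers, tape_roll's own z axis and vertical below 0.05 rad and angle between the y axis of screwdriver and the y axis of screwdriver_insert, either way round below 0.2 rad and linear speed of each of screwdriver, side_cutter, tweezers, tape_roll below 0.02 m/s and contact force between each of screwdriver, side_cutter, tweezers, tape_roll and the fingers below 0.05 N and x of side_cutter in the frame of cutter_insert between -0.01 and 0.01 m and y of side_cutter in the frame of cutter_insert between -0.012 and 0.012 m and z of side_cutter in the frame of cutter_insert between 0.01 and 0.0175 m and angle between the y axis of side_cutter and the y axis of cutter_insert, either way round below 0.2 rad and x of tweezers in the frame of tweezers_insert between -0.01 and 0.01 m and y of tweezers in the frame of tweezers_insert between -0.012 and 0.012 m and z of tweezers in the frame of tweezers_insert between 0.01 and 0.0175 m and angle between the y axis of tweezers and the y axis of tweezers_insert, either way round below 0.2 rad and x of tape_roll in the frame of tape_insert between -0.01 and 0.01 m and y of tape_roll in the frame of tape_insert between -0.012 and 0.012 m and z of tape_roll in the frame of tape_insert between 0.01 and 0.0175 m); the robot touches nothing.
It fails at once if a tool is dropped or thrown (faster than 1 m/s while out of the fingers) ((linear speed of screwdriver above 1 m/s and contact force between screwdriver and the fingers below 0.05 N) or (linear speed of side_cutter above 1 m/s and contact force between side_cutter and the fingers below 0.05 N) or (linear speed of tweezers above 1 m/s and contact force between tweezers and the fingers below 0.05 N) or (linear speed of tape_roll above 1 m/s and contact force between tape_roll and the fingers below 0.05 N)).
It also fails if it takes over 120 s, if anything falls off the work surface, if the arm or the gripper's body presses on something with over 40 N, if the wrist force passes 120 N, or if a joint passes its speed limit or range.

## Robot

A 6-joint arm with a two-finger parallel gripper is mounted at the origin on a cart in front of the work surface, level with it; the furniture and walls round the work are solid. World frame = base frame: x ahead of the robot, y to its left, z up, the work surface at z = 0. Lengths are in m, angles in rad, forces in N, time in s.
With the tool pointing down it reaches from about 0.375 to 0.975 m from the base axis. Payload 3.8 kg.
Tool frame: the origin (TCP) lies between the finger pads, 19 mm behind the fingertips; this is the grasp point; z points along the fingers, y is the line along which they close (so a half turn about z gives the same grasp; the last joint's range is limited). The gripper opens to 88 mm and grips with 3 to 60 N. Pads are 18 mm wide; open, the fingers measure 123 mm over their backs; the gripper's body (75 mm by 187 mm) begins 45 mm behind the grasp point.
Start: joints at [1.16, 0.264, 1.604, -0, 1.274, -0.037], TCP at [0.246, 0.628, 0.257] pointing down, gripper open.
Joint ranges: [-2.63, 2.63], [-0.94, 2.18], [0.31, 2.57], [-1.31, 4.45], [0, 2.66], [-2.55, 2.55]. Speed limits (rad/s): [2.57, 2.57, 3.14, 3.14, 3.14, 3.14].

## Interface

Orientations are given as a rotation vector (axis times angle).
In Python, from station import arm gives the robot as it stands. The module is installed in compiled form; this text tells all that it offers. Calls block until the motion is done:
- arm.reach(position, orientation): joint-space move of the TCP to a pose.
- arm.servo_line(position, ori=None, max_speed=0.15): straight line of the TCP; ori=None keeps the orientation; max_speed is the mean speed in m/s.
- arm.movej(angles): joint-space move.
- arm.ungrasp() and arm.clamp(f_grip=None): open the fingers fully, or close them until they stop; f_grip is the grip in N (None keeps the last).
- arm.sleep(seconds).
- arm.ik(position, orientation): joint angles nearest the present ones, or None.
- arm.snapshot(name): name is "scene" or "top"; returns a dict with "img" (420x560x3 uint8, blue, green, red), "K" (3x3 intrinsics, pixels), "R" (3x3) and "t" (3): a world point X has camera coordinates R X + t. Camera axes: x right, y down, z forward; pixel columns grow to the right and rows downward; lengths in m; the calibration is good to about 2 mm. A picture is of the moment at which its call begins. There is no depth.
A pose or a line that the arm cannot do raises arm.Unreachable and nothing moves.
- arm.job_done(): hands the job in, once; it reports no verdict.
Readings, each from a call of its own:
- arm.read_clock(): time.
- arm.read_q(): joint angles.
- arm.read_joint_vel(): joint speeds.
- arm.read_joint_efforts(): joint torques, N m.
- arm.read_position(): TCP position.
- arm.read_ee_rot(): TCP orientation.
- arm.read_wrist_force(): force on the tool from outside, world axes, zero at the start.
- arm.read_ft_torque(): the same for the moment, N m.
- arm.read_finger_gap(): finger opening in m.
Only numpy, scipy, OpenCV 4.12 (cv2) and the standard library are available. Lean on these libraries where they do the work, as an engineer would, in place of code of your own. Each camera call takes 0.05 s, during which the arm holds its last target. There are 200 camera calls.

## Working session

There is one attempt and no reset: what is moved stays moved. The work goes in short steps, each a Python script; the robot and the scene stay as the last script left them, time stands still between calls to the robot, and variables do not carry over. Pictures are saved under pics/ and viewed, on a budget of 14 in all, crops included, one or two more only if the job needs it, and the job is handed in when it is done.

```bash
mkdir -p pics
python3 - <<'E'
from station import arm
import cv2,numpy as np
for n in("scene","top"):
    s=arm.snapshot(n); cv2.imwrite(f"pics/{n}0.png",s["img"]); print(n,s["K"].tolist(),np.round(s["R"],4).tolist(),s["t"], -s["R"].T@s["t"])
print(arm.read_clock(),arm.read_ee_rot(),arm.read_finger_gap())
E
```

```text
scene [[433.66434305347065, 0.0, 274.76549499997014], [0.0, 433.66434305347065, 208.91684969118535], [0.0, 0.0, 1.0]] [[0.8483, -0.5291, -0.022], [-0.2677, -0.3926, -0.8799], [0.4569, 0.7523, -0.4747]] [-0.41636143  0.19926159  0.93590749] [-0.02104197 -0.84611131  0.61044061]
top [[511.25132912527, 0.0, 276.1719261780705], [0.0, 511.25132912527, 202.89745437466263], [0.0, 0.0, 1.0]] [[-0.006, -0.9999, -0.0146], [-0.9962, 0.0072, -0.0866], [0.0867, 0.014, -0.9961]] [0.06316133 0.50208061 1.57657797] [0.36389154 0.03745138 1.61488474]
0.1 [-0.58360567 -3.08644204  0.00313902] 0.08801145366549948
```

View pics/top0.png

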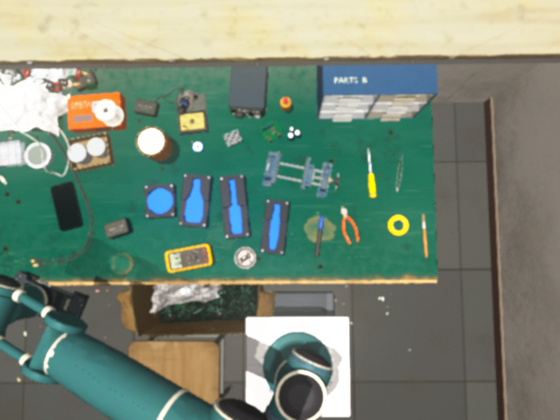

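View pics/scene0.png

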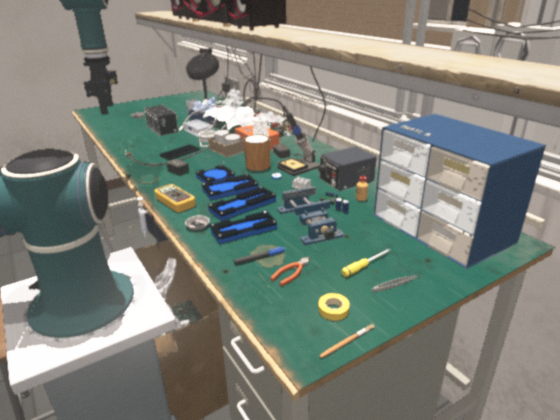

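Run:
```python
import cv2,numpy as np
a=cv2.imread("pics/top0.png")
c1=cv2.resize(a[165:260,140:300],None,fx=5,fy=5,interpolation=cv2.INTER_CUBIC)
c2=cv2.resize(a[140:250,335:425],None,fx=5,fy=5,interpolation=cv2.INTER_CUBIC)
cv2.imwrite("pics/c1.png",c1)
s=cv2.imread("pics/scene0.png")
cv2.imwrite("pics/c2.png",c2)
h=cv2.cvtColor(a,cv2.COLOR_BGR2HSV)
def comps(h,lo,hi,roi,amin):
    m=cv2.inRange(h,lo,hi); k=np.zeros_like(m); r0,r1,q0,q1=roi;k[r0:r1,q0:q1]=m[r0:r1,q0:q1]
    n,l,st,ce=cv2.connectedComponentsWithStats(k)
    for i in range(1,n):
        if st[i,4]>=amin: 
            mr=cv2.minAreaRect(np.argwhere(l==i)[:,::-1].astype(np.float32)); print(st[i],ce[i].round(1),mr)
print("blue");comps(h,(100,120,120),(120,255,255),(165,260,140,300),60)
print("yellow");comps(h,(22,120,120),(34,255,255),(140,250,340,425),20)
print("orange");comps(h,(3,130,120),(20,255,255),(140,250,335,420),10)
for p in [(171,398),(190,396),(160,401),(172,403)]: print(a[p],h[p])
```

```text
blue
[184 178  20  45 661] [194.4 203.4] ((193.5, 200.0), (44.0, 19.0), 90.0)
[229 179  14  56 546] [234.6 210. ] ((234.2376251220703, 206.37623596191406), (55.32406997680664, 12.73647689819336), 84.2894058227539)
[146 187  28  27 572] [159.5 200.4] ((159.5, 200.5), (25.45584487915039, 26.870058059692383), 45.0)
[268 203  13  48 440] [274.3 226.7] ((274.37774658203125, 226.4170379638672), (10.639178276062012, 47.38069152832031), 7.594643592834473)
yellow
[368 173   9  25 173] [371.5 185.5] ((371.46722412109375, 185.13934326171875), (24.082508087158203, 7.423930644989014), 84.80557250976562)
[387 214  22  22 303] [397.7 224.7] ((397.7500305175781, 224.75), (20.50609588623047, 21.21320343017578), 45.0)
orange
[342 216  17  28 197] [349.3 229. ] ((349.3235168457031, 229.2941436767578), (26.92145538330078, 15.037208557128906), 75.96376037597656)
[104 127  70] [ 78 114 127]
[147 164 153] [ 49  26 164]
[103 122  79] [ 77  90 122]
[ 93 119  41] [ 80 167 119]
```

View pics/c1.png

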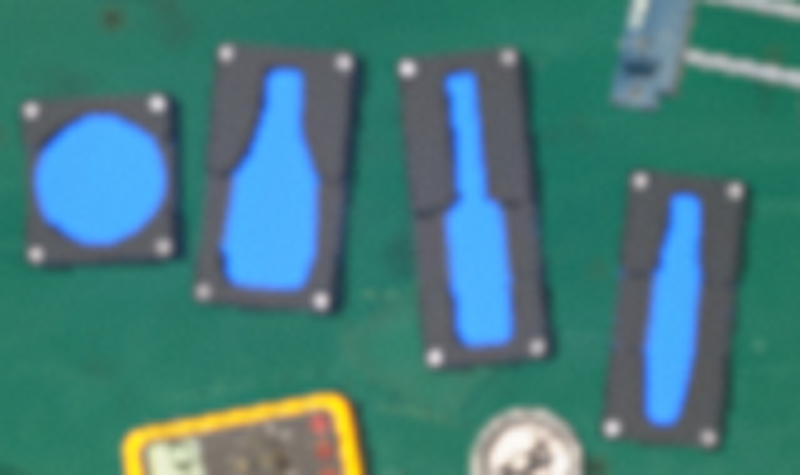

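View pics/c2.png

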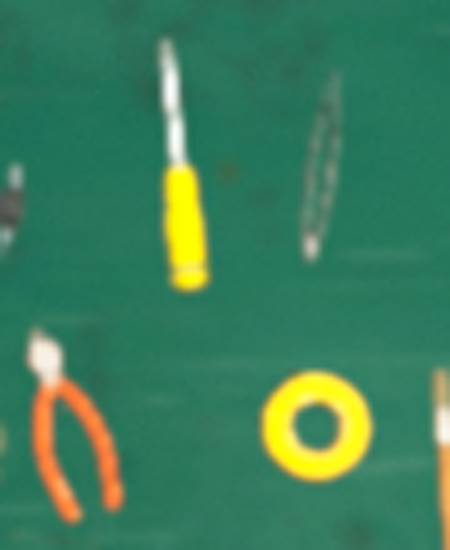

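```bash
cat > h.py <<'E'
import cv2,numpy as np
def ray(s,px,z):
    K,R,t=s["K"],s["R"],s["t"]; px=np.atleast_2d(px).astype(float)
    d=np.c_[(px-K[:2,2])/[K[0,0],K[1,1]],np.ones(len(px))]@R; o=-R.T@t
    return (o+d*((z-o[2])/d[:,2])[:,None])[:,:2]
def fg(img,roi,thr):
    r0,r1,c0,c1=roi; L=cv2.cvtColor(img,cv2.COLOR_BGR2LAB)[r0:r1,c0:c1].astype(float)
    m=(np.linalg.norm(L-np.median(L.reshape(-1,3),0),axis=2)>thr).astype(np.uint8)
    n,l,st,ce=cv2.connectedComponentsWithStats(m); i=1+st[1:,4].argmax()
    return np.argwhere(l==i)[:,::-1]+[c0,r0]
def rect(P):
    c,(w,h),a=cv2.minAreaRect((P*1000).astype(np.float32)); 
    if w<h: a+=90; w,h=h,w
    return np.array(c)/1000,w,h,a
E
python3 - <<'E'
from h import *
from station import arm
s=arm.snapshot("top"); a=s["img"]; g=a.min(2).astype(float)
scr={"tape":[(31,110),(158,103),(164,246),(36,254)],"cutter":[(227,53),(344,63),(321,300),(204,291)],"driver":[(407,68),(508,57),(537,346),(434,356)],"tweez":[(640,181),(735,190),(709,437),(612,428)]}
for n,q in scr.items():
    W=[]
    for u,v in q:
        u=int(round(u/5+139.6));v=int(round(v/5+164.6)); w=g[v-2:v+3,u-2:u+3]; w=np.clip(w-np.percentile(w,55),0,None)
        yy,xx=np.mgrid[-2:3,-2:3]; W.append([u+(w*xx).sum()/w.sum(),v+(w*yy).sum()/w.sum()])
    P=ray(s,W,.022); c=P.mean(0); up=P[:2].mean(0)-P[2:].mean(0)   # up = away from robot
    print(n,c.round(4),"down-dir deg",round(np.degrees(np.arctan2(-up[1],-up[0])),1),"screw spacing",np.linalg.norm(up).round(4),np.linalg.norm(P[1]-P[0]+P[2]-P[3]).round(4)/2, (P-c).round(3).tolist())
for n,roi,z,t in [("driver",(142,205,360,380),.012,22),("cutter",(200,250,338,365),.008,22),("tweez",(148,198,390,412),.006,10),("tape",(205,245,380,415),.014,25)]:
    px=fg(a,roi,t);P=ray(s,px,z); print(n,len(P),rect(P),"cent",P.mean(0).round(4),"rows",px[:,1].min(),px[:,1].max())
sc=arm.snapshot("scene");b=sc["img"];cv2.imwrite("pics/sc_crop.png",cv2.resize(b[235:335,250:430],None,fx=4.4,fy=4.4,interpolation=cv2.INTER_CUBIC))
m=cv2.inRange(cv2.cvtColor(b,cv2.COLOR_BGR2HSV),(20,110,90),(36,255,255)); n,l,st,ce=cv2.connectedComponentsWithStats(m)
for i in range(1,n):
    if st[i,4]>40:
        P=ray(sc,np.argwhere(l==i)[:,::-1],.012); print(st[i],P.mean(0).round(4),rect(P))
E
```

```text
tape [0.5136 0.428 ] down-dir deg -177.1 screw spacing 0.0903 0.07935 [[0.043, 0.042], [0.047, -0.037], [-0.043, -0.042], [-0.047, 0.037]]
cutter [0.514  0.3168] down-dir deg 175.0 screw spacing 0.1505 0.07385 [[0.078, 0.03], [0.072, -0.043], [-0.078, -0.03], [-0.072, 0.043]]
driver [0.4941 0.1923] down-dir deg -174.3 screw spacing 0.1826 0.06355 [[0.088, 0.041], [0.094, -0.023], [-0.088, -0.041], [-0.094, 0.023]]
tweez [0.4293 0.0661] down-dir deg 173.3 screw spacing 0.1544 0.05935 [[0.08, 0.02], [0.073, -0.038], [-0.08, -0.021], [-0.074, 0.039]]
driver 314 (array([ 0.5961377 , -0.24131094]), 159.0457763671875, 28.25838279724121, 178.77925872802734) cent [ 0.5813 -0.2384] rows 148 198
cutter 337 (array([ 0.43464398, -0.16514555]), 122.19461059570312, 50.22187042236328, 13.085949897766113) cent [ 0.4307 -0.1647] rows 206 244
tweez 175 (array([ 0.59460767, -0.32931067]), 119.81947326660156, 20.147064208984375, 172.2509002685547) cent [ 0.5886 -0.328 ] rows 155 192
tape 351 (array([ 0.43207736, -0.31909839]), 67.64600372314453, 66.7872085571289, 44.03314208984375) cent [ 0.432  -0.3195] rows 214 236
[155 189  40  23 199] [0.3286 0.3217] (array([0.33910541, 0.34421976]), 189.08995056152344, 90.12704467773438, 99.92302131652832)
[342 258  27  19 229] [ 0.5576 -0.2425] (array([ 0.55943091, -0.24154085]), 87.7012710571289, 29.30540657043457, 4.111556053161621)
[318 293  31  27 353] [ 0.4266 -0.3263] (array([ 0.43332397, -0.31888849]), 80.313720703125, 61.94376754760742, 53.03935241699219)
```

View pics/sc_crop.png

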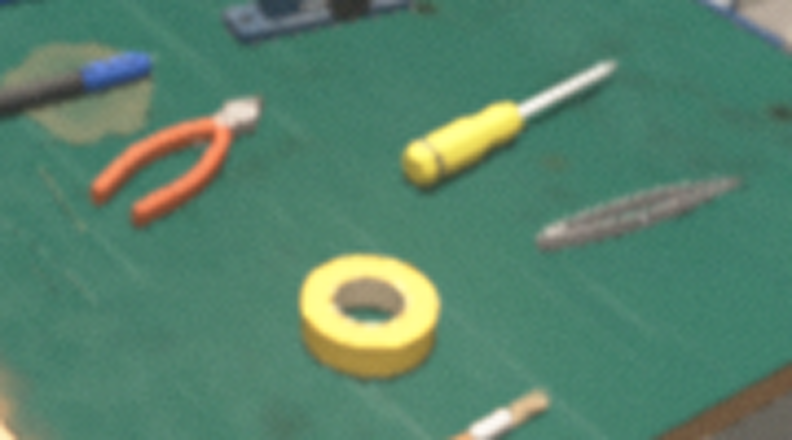

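```bash
cat >> h.py <<'E'
from scipy.spatial.transform import Rotation as Rot
from station import arm
D=np.radians
# object: grip y, pick origin xy, dir of +y deg, TCP z; insert origin, dir
J={"driver":dict(gy=.023,p=(.5973,-.2389),a=-174.7,z=.028,ip=(.4941,.1923),ia=-174.3,f=25),
"cutter":dict(gy=.020,p=(.4346,-.165),a=-164.5,z=.0235,ip=(.514,.3138),ia=175.0,f=25),
"tweezers":dict(gy=.004,p=(.5946,-.3293),a=172.4,z=.0215,ip=(.4293,.0661),ia=173.3,f=12),
"tape":dict(gy=0.,p=(.4315,-.319),a=-177.1,z=.028,ip=(.5136,.428),ia=-177.1,f=15)}
def ori(a,s):
    y=s*np.array([np.cos(D(a-90)),np.sin(D(a-90)),0]);z=np.array([0,0,-1.])
    return Rot.from_matrix(np.c_[np.cross(y,z),y,z]).as_rotvec()
def pt(p,a,gy,z): return np.array([p[0]+gy*np.cos(D(a)),p[1]+gy*np.sin(D(a)),z])
H=.17
def pick(n,s):
    j=J[n];g=pt(j["p"],j["a"],j["gy"],j["z"]);o=ori(j["a"],s)
    arm.ungrasp(); arm.reach(g+[0,0,H-g[2]],o); arm.servo_line(g+[0,0,.03],max_speed=.2); arm.servo_line(g,max_speed=.06)
    print(n,"pick wrist",np.round(arm.read_wrist_force(),1)); arm.clamp(j["f"]); print("gap",arm.read_finger_gap())
    arm.servo_line(g+[0,0,.02],max_speed=.06); arm.servo_line(g+[0,0,H-g[2]],max_speed=.2); print("gap",arm.read_finger_gap(),arm.read_clock())
def place(n,s):
    j=J[n];g=pt(j["ip"],j["ia"],j["gy"],j["z"]+.0145);o=ori(j["ia"],s)
    arm.reach(g+[0,0,H-g[2]],o); print("gap",arm.read_finger_gap())
    arm.servo_line(g+[0,0,.02],max_speed=.15); f0=np.array(arm.read_wrist_force()); arm.servo_line(g,max_speed=.04)
    print(n,"place dF",np.round(arm.read_wrist_force()-f0,1),arm.read_position().round(4))
    arm.ungrasp(); print("open gap",arm.read_finger_gap()); arm.servo_line(g+[0,0,.03],max_speed=.06); arm.servo_line(g+[0,0,H-g[2]],max_speed=.25); print(arm.read_clock())
E
python3 - <<'E'
from h import *
for n,j in J.items():
  for s in(1,-1):
    for p,a in((j["p"],j["a"]),(j["ip"],j["ia"])):
      for z in (.17,j["z"]):
        q=arm.ik(pt(p,a,j["gy"],z),ori(a,s)); print(n,s,z,None if q is None else np.round(q,2))
E
```

```text
driver 1 0.17 [-0.44  0.23  1.81 -0.    1.1  -2.1 ]
driver 1 0.028 [-0.44  0.4   1.89 -0.    0.85 -2.1 ]
driver 1 0.17 [ 0.33  0.02  2.05  0.    1.07 -1.34]
driver 1 0.028 [ 0.33  0.21  2.14  0.    0.78 -1.34]
driver -1 0.17 [-0.44  0.23  1.81 -0.    1.1   1.04]
driver -1 0.028 [-0.44  0.4   1.89 -0.    0.85  1.04]
driver -1 0.17 [ 0.33  0.02  2.05 -0.    1.07  1.81]
driver -1 0.028 [ 0.33  0.21  2.14 -0.    0.78  1.81]
cutter 1 0.17 [-0.44 -0.1   2.16 -0.    1.08 -2.29]
cutter 1 0.0235 [-0.44  0.12  2.27 -0.    0.75 -2.29]
cutter 1 0.17 [ 0.53  0.17  1.89 -0.    1.09 -0.96]
cutter 1 0.0235 [ 0.53  0.35  1.98 -0.    0.82 -0.96]
cutter -1 0.17 [-0.44 -0.1   2.16 -0.    1.08  0.86]
cutter -1 0.0235 [-0.44  0.12  2.27 -0.    0.75  0.86]
cutter -1 0.17 [ 0.53  0.17  1.89 -0.    1.09  2.18]
cutter -1 0.0235 [ 0.53  0.35  1.98 -0.    0.82  2.18]
tweezers 1 0.17 [-0.54  0.33  1.69  0.    1.13 -1.98]
tweezers 1 0.0215 [-0.54  0.49  1.77  0.    0.88 -1.98]
tweezers 1 0.17 [ 0.1  -0.14  2.2  -0.    1.08 -1.36]
tweezers 1 0.0215 [ 0.1   0.09  2.31 -0.    0.74 -1.36]
tweezers -1 0.17 [-0.54  0.33  1.69 -0.    1.13  1.16]
tweezers -1 0.0215 [-0.54  0.49  1.77 -0.    0.88  1.16]
tweezers -1 0.17 [ 0.1  -0.14  2.2  -0.    1.08  1.79]
tweezers -1 0.0215 [ 0.1   0.09  2.31 -0.    0.74  1.79]
tape 1 0.17 [-0.68  0.08  1.99 -0.    1.07 -2.3 ]
tape 1 0.028 [-0.68  0.26  2.08 -0.    0.8  -2.3 ]
tape 1 0.17 [ 0.66  0.31  1.7   0.    1.12 -0.96]
tape 1 0.028 [ 0.66  0.47  1.79  0.    0.89 -0.96]
tape -1 0.17 [-0.68  0.08  1.99 -0.    1.07  0.84]
tape -1 0.028 [-0.68  0.26  2.08 -0.    0.8   0.84]
tape -1 0.17 [ 0.66  0.31  1.7  -0.    1.12  2.18]
tape -1 0.028 [ 0.66  0.47  1.79 -0.    0.89  2.18]
```

Run:
```python
from h import *
pick("driver",1)
cv2.imwrite("pics/s1.png",arm.snapshot("scene")["img"])
```

```text
driver pick wrist [ 0.  -0.4  0.2]
gap 0.02075713226878787
gap 0.020954010328442404 7.3
```

View pics/s1.png

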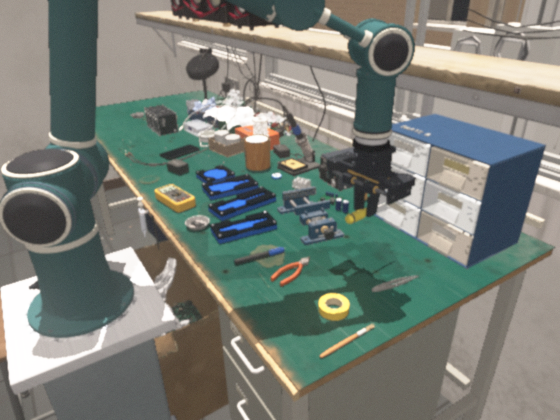

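The screwdriver is held (yellow handle at about (360,212)) and the gap of 20.9 mm matches its width. I'll place it now, then pick the cutters.

Run:
```python
from h import *
place("driver",1); pick("cutter",1)
s=arm.snapshot("top")["img"]; cv2.imwrite("pics/t2.png",cv2.resize(s[150:260,130:330],None,fx=4,fy=4,interpolation=cv2.INTER_CUBIC))
cv2.imwrite("pics/s2.png",arm.snapshot("scene")["img"])
```

```text
gap 0.02058513563192625
driver place dF [-0.5  0.4 -0.8] [0.471  0.19   0.0422]
open gap 0.0881077703091816
12.7583
cutter pick wrist [-0.4  0.1  1.1]
gap 0.042312673328017886
gap 0.042884605160632874 17.75
```

View pics/t2.png

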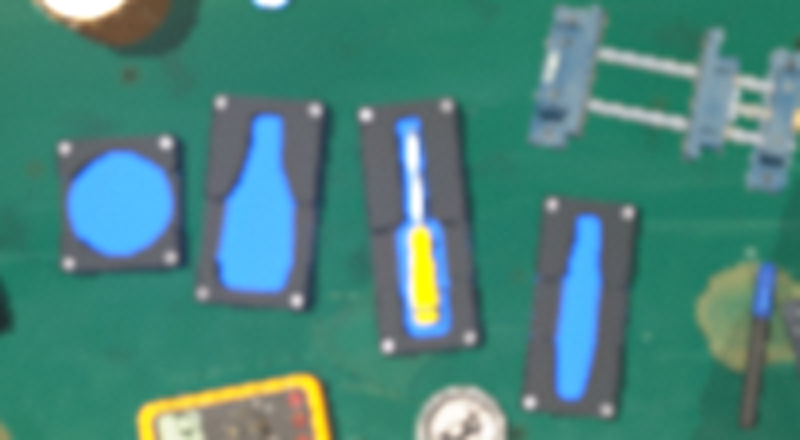

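View pics/s2.png

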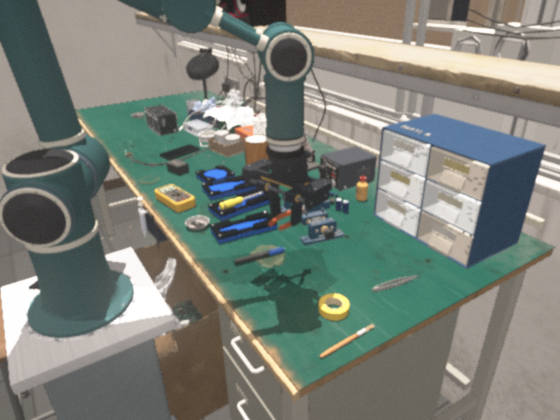

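The screwdriver lies inside its outline (handle at about (425,275) in the crop), and the cutters are held. Next I place the cutters, then pick the tweezers.

Run:
```python
from h import *
place("cutter",1); pick("tweezers",1)
s=arm.snapshot("top")["img"]; cv2.imwrite("pics/t3.png",cv2.resize(s[150:260,130:330],None,fx=4,fy=4,interpolation=cv2.INTER_CUBIC))
cv2.imwrite("pics/s3.png",cv2.resize(arm.snapshot("scene")["img"][120:340,280:500],None,fx=2.5,fy=2.5))
```

```text
gap 0.042566295044382266
cutter place dF [-0.9  0.8  0.8] [0.4939 0.3155 0.0377]
open gap 0.08767704801680508
23.2
tweezers pick wrist [0.4 0.1 0. ]
gap 0.01337230323495177
gap 0.013228588436286336 29.525
```

View pics/t3.png

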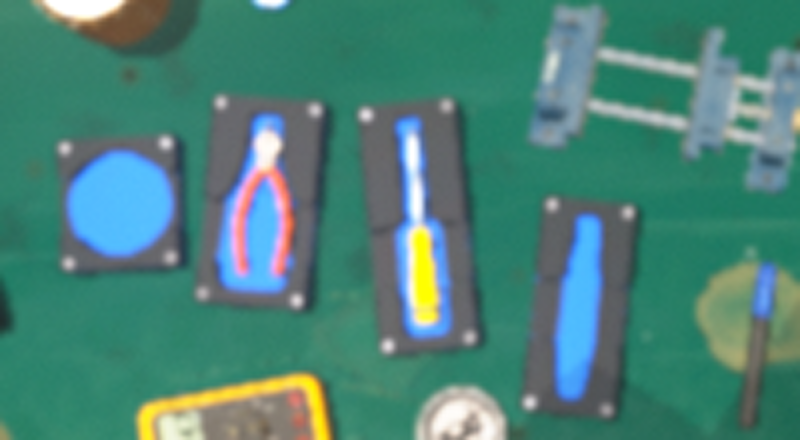

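View pics/s3.png

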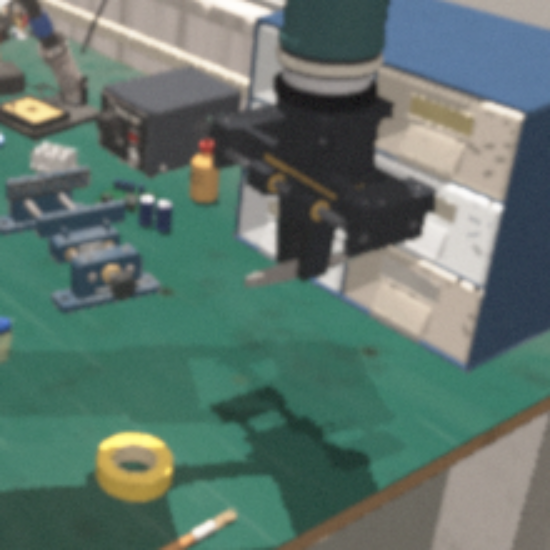

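The cutters lie inside their outline (jaws at (267,150), handles from 232 to 293). The tweezers are held level. Next I place the tweezers, then pick the tape.

Run:
```python
from h import *
place("tweezers",1); pick("tape",1)
s=arm.snapshot("top")["img"]; cv2.imwrite("pics/t4.png",cv2.resize(s[150:260,130:330],None,fx=4,fy=4,interpolation=cv2.INTER_CUBIC))
cv2.imwrite("pics/s4.png",cv2.resize(arm.snapshot("scene")["img"][150:350,240:440],None,fx=2.5,fy=2.5))
```

```text
gap 0.013107548908184177
tweezers place dF [-0.3 -0.1 -0.9] [0.4251 0.0666 0.0357]
open gap 0.08807363210075858
35.1417
tape pick wrist [-0.6  0.1 -0. ]
gap 0.060885641573504415
gap 0.060849376931077136 39.925
```

View pics/t4.png

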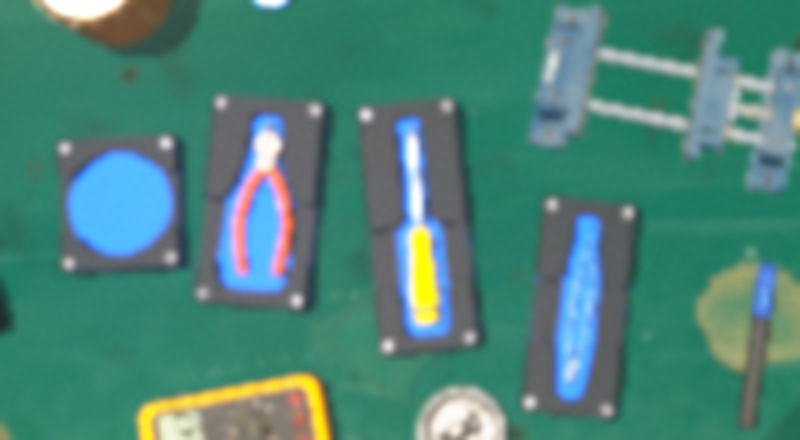

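View pics/s4.png

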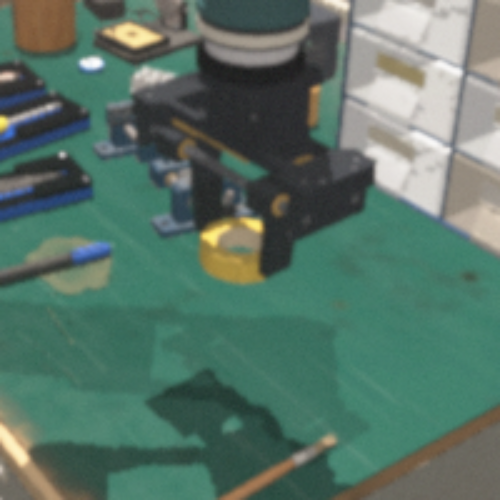

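The tweezers lie in their outline (from about (588,215) to (570,398)). The ring is held at a 61 mm gap. I'll place the tape, move clear and run the final measurements.

Run:
```python
from h import *
place("tape",1)
arm.movej([1.16,.264,1.604,0,1.274,-.037]); arm.sleep(.5)
s=arm.snapshot("top");a=s["img"]; cv2.imwrite("pics/t5.png",cv2.resize(a[150:260,130:330],None,fx=4,fy=4,interpolation=cv2.INTER_CUBIC))
sc=arm.snapshot("scene"); cv2.imwrite("pics/s5.png",cv2.resize(sc["img"][150:260,170:310],None,fx=5,fy=5,interpolation=cv2.INTER_CUBIC))
h=cv2.cvtColor(a,cv2.COLOR_BGR2HSV)
def loc(n,lo,hi,roi,z):
    r0,r1,c0,c1=roi; px=np.argwhere(cv2.inRange(h,lo,hi)[r0:r1,c0:c1]>0)[:,::-1]+[c0,r0]
    j=J[n]; d=ray(s,px,z)-np.array(j["ip"]); t=D(j["ia"]); L=np.c_[d@[np.sin(t),-np.cos(t)],d@[np.cos(t),np.sin(t)]]
    print(n,len(px),"mean x,y",L.mean(0).round(4),"min",L.min(0).round(4),"max",L.max(0).round(4))
loc("driver",(20,120,120),(36,255,255),(170,240,222,255),.030)
loc("cutter",(0,80,120),(19,255,255),(170,230,180,215),.023)
loc("tape",(20,120,120),(36,255,255),(180,222,140,180),.030)
print(arm.read_clock(),arm.read_wrist_force())
```

```text
gap 0.060371671498930454
tape place dF [-0.4  0.1  1. ] [0.5133 0.4278 0.0423]
open gap 0.08840795795813998
45.9667
driver 106 mean x,y [-0.0018  0.0408] min [-0.0091  0.0046] max [0.0063 0.0737]
cutter 74 mean x,y [-0.0082  0.0079] min [-0.0267 -0.0252] max [0.0174 0.0519]
tape 176 mean x,y [-0.0039  0.002 ] min [-0.0336 -0.0255] max [0.0262 0.0293]
47.8667 [-0.63803953  0.17746546 -0.17949332]
```

View pics/t5.png

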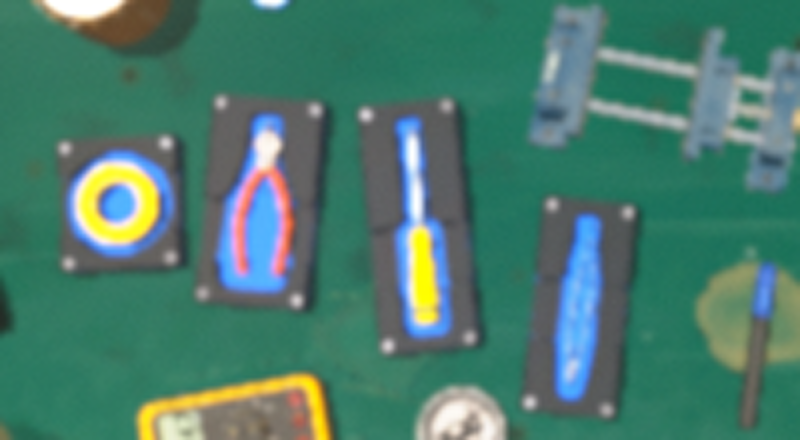

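View pics/s5.png

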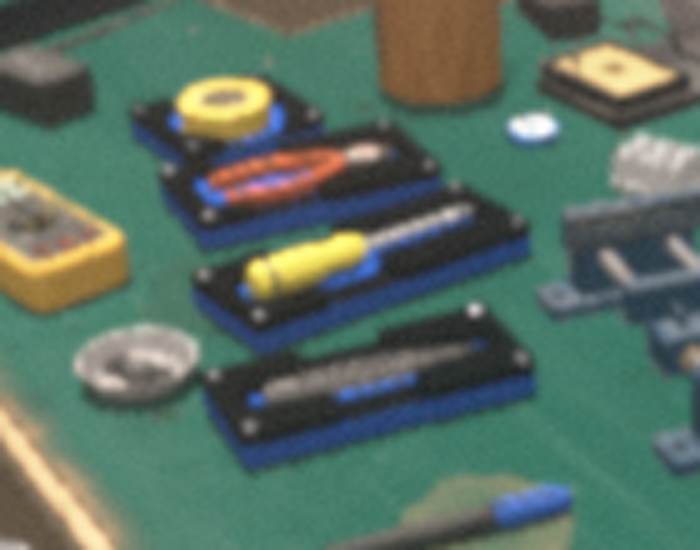

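Run:
```python
from h import *
s=arm.snapshot("top");a=s["img"].astype(float)
w=np.clip(a[...,2]-a[...,1],0,None); w[w<40]=0   # orange handles: red over green
m=np.zeros_like(w); m[188:222,180:212]=w[188:222,180:212]
b=np.clip(a[...,0]-a[...,2],0,None)
ip=np.array([.514,.3168]); t=D(175)
for r in range(198,218,2):
    c=np.arange(180,212); x=m[r,180:212]; k=c[x>0]
    L=lambda px,z:((ray(s,px,z)-ip)@np.c_[[np.sin(t),-np.cos(t)],[np.cos(t),np.sin(t)]]*1000).round(1).tolist()[0]
    bl=c[(b[r,180:212]>90)|(x>0)]
    if len(k): print(r,"handles",L([[k.max()+.5,r]],.022),L([[k.min()-.5,r]],.022),"cutout",L([[bl.max()+.5,r]],.014),L([[bl.min()-.5,r]],.014))
```

```text
198 handles [-25.3, -7.8] [15.4, -4.6] cutout [-24.0, -8.5] [26.4, -4.5]
200 handles [-25.9, -1.6] [18.0, 2.0] cutout [-24.6, -2.2] [29.0, 2.1]
202 handles [-26.5, 4.7] [17.4, 8.2] cutout [-25.2, 4.1] [28.4, 8.4]
204 handles [-30.2, 10.7] [19.9, 14.7] cutout [-28.9, 10.1] [27.7, 14.7]
206 handles [-30.8, 17.0] [19.3, 21.0] cutout [-29.5, 16.4] [27.1, 21.0]
208 handles [-28.3, 23.5] [18.7, 27.3] cutout [-27.0, 23.0] [29.7, 27.5]
210 handles [-28.9, 29.7] [18.1, 33.5] cutout [-27.5, 29.3] [29.1, 33.8]
212 handles [-29.5, 36.0] [17.5, 39.8] cutout [-28.1, 35.5] [28.5, 40.1]
214 handles [-26.9, 42.5] [13.7, 45.8] cutout [-25.6, 42.1] [31.0, 46.6]
216 handles [-27.5, 48.7] [13.1, 52.0] cutout [-29.3, 48.1] [27.2, 52.6]
```

```bash
python3 -c "
from station import arm
print(arm.read_clock()); arm.job_done()"
```

```text
47.9167
the job is handed in; nothing more can be done
```

I put all four tools back into their own inserts, released them and handed the job in at 47.9 s on the robot's clock. The arm was back at its start pose, touching nothing.

- **How they were placed:** I lowered each tool onto the floor of its cut-out before opening the fingers. The vertical wrist force changed by 1 N or less during each lowering, so nothing caught on a rim.
- **Last pictures:** both views show every tool lying inside its outline.
- **Screwdriver and tape:** they measured about 2 mm and 4 mm off centre sideways, against a limit of 10 mm.
- **Tweezers:** I judged these from the pictures only.
- **Side cutters:** these are the one uncertain item. I set them 3 mm off centre on purpose, so the opening fingers would clear the tape insert next to them. A first rough colour measurement put them about 8 mm off. A closer one put them about 5 mm off, with one handle close to the cut-out wall. Both are inside the 10 mm limit, so I left them as they were.
- **Not measured:** final tilt and height were not measured directly. I judged them from the lowering heights, the wrist forces and the pictures.

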